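# Set the bead gauge with its thumbwheel

### The arm

A 6-joint arm with a two-finger parallel gripper is mounted at the origin on the work surface. World frame = base frame: x ahead of the robot, y to its left, z up, the work surface at z = 0. Lengths are in m, angles in degrees, forces in N, time in s.
With the tool pointing down it reaches from about 0.375 to 0.75 m from the base axis. Payload 9 kg.
Tool frame: the origin (TCP) lies where the fingers leave the gripper's body, on its centre line; the fingertips stand 73 mm ahead of it and the grasp point (between the pads) lies 54 mm ahead of it (robot.tip_reach is the distance from the TCP to the fingertips, in m); z points along the fingers, y is the line along which they close (so a half turn about z gives the same grasp; the last joint's range is limited). The gripper opens to 85 mm and grips with 20 to 120 N. Pads are 22 mm wide; open, the fingers measure 114 mm over their backs; the gripper's body (76 mm by 85 mm) begins 54 mm behind the grasp point. The pads swing forward as they close: fully open they stand 13 mm farther back than shut.
Start: joints at [54.391, 5.964, 5.575, 89.605, 0, 77.527], TCP at [0.236, 0.552, 0.304] pointing down, gripper open.
Joint ranges: [-171.21, 171.21], [-48.23, 106.86], [-62.78, 66.21], [-105.2, 120.99], [-86.42, 89.51], [-180, 180]. Speed limits (degrees/s): [127.2, 127.2, 147.25, 180, 180, 180].

### API

Orientations are given as [roll, pitch, yaw] about the fixed x, y, z axes, in that order (R = Rz(yaw) Ry(pitch) Rx(roll)).
In Python, from plant import robot gives the robot as it stands. Calls block until the motion is done:
- robot.move_pose(position, orientation): joint-space move of the TCP to a pose.
- robot.line_to(position, vel=0.15, rotation=None, guard=None): straight line of the TCP; rotation=None keeps the orientation; vel is the mean speed in m/s. With guard (N) it stops when the force on the tool has changed by that much, and returns True; else False.
- robot.goto_joints(angles): joint-space move.
- robot.set_gripper(opening): finger opening in m; the grip force is fixed at half the most; returns when the fingers have stopped.
- robot.pause(seconds).
- robot.ik(position, orientation): joint angles nearest the present ones, or None.
- robot.observe(): the state.
- robot.grab_frame(name): name is "side" or "top"; returns the picture (400x640x3 uint8, blue, green, red); there is no depth.
- robot.get_calibration(name): a dict with "vertical_fov" (degrees; the focal length in pixels is half the picture's height over the tangent of half this angle, whatever the lens; pixels are square), "cx", "cy" (the principal point, pixels), "k1" (the pictures are not rectified: a ray, as slopes to the right and down, at radius r is drawn at 1 + k1 r^2 times it, then the intrinsics apply), "rvec" (rotation vector, rad) and "tvec" (3), from world to camera coordinates, as OpenCV has them. Camera axes: x right, y down, z forward; pixel columns grow to the right and rows downward; lengths in m; the calibration is good to about 2 mm. A picture is of the moment at which its call begins. get_calibration takes no time and is no camera call.
A pose or a line that the arm cannot do raises robot.IKError and nothing moves.
- robot.job_done(): hands the job in; it is judged then, once.
The state is a dict: "time": time; "q": joint angles; "qvel": joint speeds; "joint_torque": joint torques, N m; "tool_pos": TCP position; "tcp_rot": TCP orientation; "ft_force": force on the tool from outside, world axes, zero at the start; "torque": the same for the moment, N m; "gripper_width": finger opening in m; "gripper_force": force on a finger pad.
Only numpy, scipy, OpenCV 4.12 (cv2) and the standard library are available. Lean on these libraries where they do the work, as an engineer would, in place of code of your own. Each camera call takes 0.05 s, during which the arm holds its last target. There are 200 camera calls.

### The job

On the green bead-length gauge, roll the knurled brass thumbwheel with a fingertip until the sliding jaw has closed the gap down to the gauge mark, so that its black pointer lines up with the red mark. Work by the wheel alone: do not push the sliding jaw, its pointer or its bar, and leave the tumbler, the jar and the matchbox where they stand. Finish with the hand clear of everything.

Things in the scene. Friction and masses are not known exactly. Their poses are not given: they have to be found in the camera images.
- gauge: Bead-length gauge bolted to the bench: green plate 270 x 126 x 12 mm (x -140 to +130, y -73 to +53), origin at bench level. Own x = long axis, the way the sliding jaw closes; z up. Fixed steel jaw at x +100 to +112, y -20 to +35, top z 62. White scale bar with black 10 mm ticks at x +10 to +120, y -66 to -26, top z 50. It cannot be shifted.
- wheel_axle (a point): Centre of the knurled brass thumbwheel, 48 mm above the bench, at x -70, y 0 on the gauge; axes are the gauge's (y along the level axle) and do not turn. Wheel 64 mm over its 20 ridges (2.5 mm high, 10 mm apart, every fifth black), 30 mm wide. Fixed guard discs, radius 27, cover its sides at 17 to 21 mm either side of y 0. Friction about 2 N at the rim; it stays where left.
- wheel_top (a point): Top of the thumbwheel's rim (fixed point, 80 mm above the bench, 32 mm over the axle), open from above; axes as the gauge's. Pushing the rim here along +x moves the sliding jaw along +x, closing the gap, 10 mm of jaw per 32 mm of rim (10 mm per radian); rolling back opens it. A far setting needs several strokes.
- pointer (a point): Top of the outer end of the black pointer, on the centre line of this bar 4 mm wide in x, 54 mm above the bench. It moves along the gauge's x with the aluminium sliding jaw: 12 mm thick, top z 62, closing face 2 mm ahead (+x) of this point. At the start it is short of the red mark (less x).
- rack_bar (a point): Rear end of the top of the steel bar that moves with the sliding jaw: 10 mm wide, 165 mm long, running from here along +x to the jaw, past the wheel at y +24 to +34 on the gauge, top 66 mm above the bench. Not to be pushed.
- red_mark (a point): Top centre of the red gauge mark, a fixed clip 4 mm wide (x), 20 mm long (y) on the outer half of the white scale bar, 54 mm above the bench; axes as the gauge's. The gauge is set when the pointer's offset from this point along x is zero (along y the pointer point stays 11 mm beside it).
- tumbler: Amber glass tumbler, 66 mm across the rim, 100 mm high, open at the top, loose; origin under its centre. To be left alone.
- frit_jar: Green glass jar with a steel cap, 52 mm across, 75 mm high, loose; origin under its centre. To be left alone.
- matchbox: Red box 55 x 36 x 16 mm lying flat, loose; origin under its centre. To be left alone.

How it is judged (in metres and radians):
On the way:
1. a finger rolls the wheel and the jaw follows (contact force between the fingers and gauge_wheel above 0.3 N and distance of pointer from where it was at the start of the episode above 0.005 m), for 0.05 s.
At the end, for the whole second after the job is handed in: The pointer is within 2.5 mm of the red mark along the gauge and at rest; tumbler, jar and matchbox are within 15 mm of where they stood (x of pointer in the frame of red_mark between -0.0025 and 0.0025 m and linear speed of gauge_jaw below 0.002 m/s and distance of each of tumbler, frit_jar, matchbox from where it was at the start of the episode below 0.015 m); the robot touches nothing.
It fails at once if the robot pushes the sliding jaw, its pointer or its bar (more than 2 N) (contact force between any of the fingers, the arm and gauge_jaw above 2 N).
It fails at once if a bystander is moved by 15 mm or more, lifted or tipped (distance of any of tumbler, frit_jar, matchbox from where it was at the start of the episode above 0.015 m or angle between any of tumbler, frit_jar, matchbox's own z axis and vertical above 0.3 rad).
It also fails if it takes over 64 s, if anything falls off the work surface, if the arm or the gripper's body presses on something with over 40 N, if the wrist force passes 120 N, or if a joint passes its speed limit or range.

## Working session

There is one attempt and no reset: what is moved stays moved. The work goes in short steps, each a Python script; the robot and the scene stay as the last script left them, time stands still between calls to the robot, and variables do not carry over. Pictures are saved under pics/ and viewed, at most 10 in all, crops included, and the job is handed in when it is done.

```bash
mkdir -p pics; ls; python3 - <<'E'
from plant import robot
import cv2
for n in("top","side"):
    cv2.imwrite(f"pics/{n}0.png",robot.grab_frame(n)); print(n,robot.get_calibration(n))
print(robot.observe()["time"],robot.tip_reach,robot.observe()["tcp_rot"])
E
```

```text
pics
top {'vertical_fov': 51.67069402643425, 'cx': 321.2141628831805, 'cy': 193.93293633071764, 'k1': -0.08187158271248586, 'rvec': array([ 2.11649694, -2.09400818,  0.23086736]), 'tvec': array([0.00891724, 0.5652928 , 0.7555939 ])}
side {'vertical_fov': 57.54958912325922, 'cx': 321.8569558028621, 'cy': 195.12476280228694, 'k1': -0.03684575604638803, 'rvec': array([ 0.63322028, -2.51004907,  1.35236311]), 'tvec': array([0.49166595, 0.23831381, 0.48654429])}
0.1 0.0726 [-1.79932157e+02 -1.51708795e-02  1.56863846e+02]
```

View pics/top0.png

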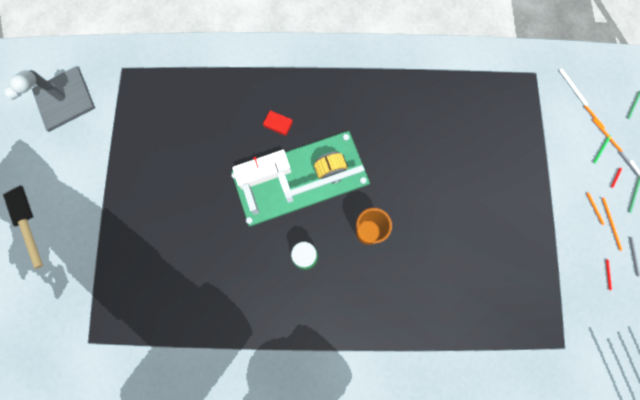

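View pics/side0.png

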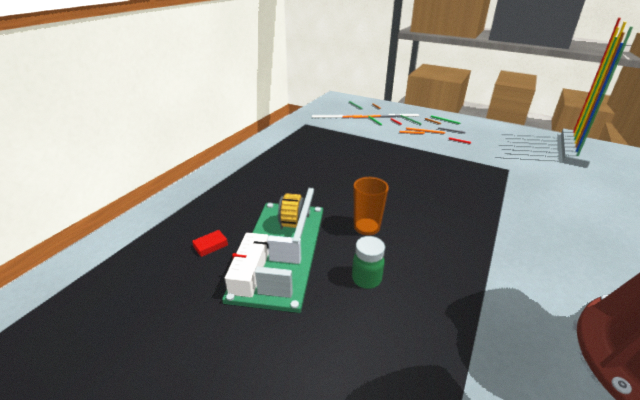

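```bash
cat > h.py <<'E'
from plant import robot
import cv2, numpy as np
def cam(n):
    c=robot.get_calibration(n); f=200/np.tan(np.radians(c["vertical_fov"]/2))
    K=np.array([[f,0,c["cx"]],[0,f,c["cy"]],[0,0,1]]); R=cv2.Rodrigues(c["rvec"])[0]
    return K,np.array([c["k1"],0,0,0.]),R,c["tvec"],c["rvec"]
def rays(n,px):
    K,d,R,t,_=cam(n); u=cv2.undistortPoints(np.float64(px).reshape(-1,1,2),K,d)[:,0]
    return -R.T@t,np.c_[u,np.ones(len(u))]@R
def plane(n,px,z):
    o,v=rays(n,px); return o+v*((z-o[2])/v[:,2])[:,None]
def proj(n,P):
    K,d,R,t,rv=cam(n); return cv2.projectPoints(np.float64(P).reshape(-1,1,3),rv,t,K,d)[0][:,0]
def tri(p1,p2):
    (a,u),(b,v)=rays("top",[p1]),rays("side",[p2]); u=u[0];v=v[0]
    s=np.linalg.lstsq(np.c_[u,-v],b-a,rcond=None)[0]; return (a+u*s[0]+b+v*s[1])/2,np.linalg.norm(a+u*s[0]-b-v*s[1])
E
python3 - <<'E'
from h import *
im=cv2.imread("pics/top0.png"); hsv=cv2.cvtColor(im,cv2.COLOR_BGR2HSV)
m=cv2.inRange(hsv,(65,90,60),(90,255,255)); m[:, :200]=0; m[:,450:]=0; m[240:]=0; m[:100]=0
p=np.argwhere(m)[:,::-1]; h=cv2.convexHull(p.astype(np.int32))[:,0].astype(float)
W=plane("top",h,0.012); r=cv2.minAreaRect((W[:,:2]*1000).astype(np.float32)); print(r, cv2.boxPoints(r)); 
print(np.c_[h,W[:,:2]].round(3))
w=cv2.inRange(hsv,(20,120,120),(32,255,255));w[:, :300]=0;w[:,360:]=0;print(cv2.boundingRect(w))
print("tum/jar/box",plane("top",[[374,226]],.1),plane("top",[[304,255]],.075),plane("top",[[278,122]],.016))
cv2.imwrite("pics/tc.png",cv2.resize(im[110:240,215:385],None,fx=4.5,fy=4.5,interpolation=cv2.INTER_CUBIC))
s=cv2.imread("pics/side0.png");cv2.imwrite("pics/sc.png",cv2.resize(s[180:315,190:350],None,fx=4.4,fy=4.4,interpolation=cv2.INTER_CUBIC))
E
```

```text
((612.837890625, 60.9500732421875), (129.4256134033203, 270.9882507324219), 20.43085479736328) [[504.89804 165.33109]
 [599.4938  -88.61041]
 [720.7777  -43.43094]
 [626.182   210.51056]]
[[ 3.69e+02  1.83e+02  6.01e-01 -8.60e-02]
 [ 3.68e+02  1.84e+02  5.99e-01 -8.40e-02]
 [ 3.66e+02  1.85e+02  5.97e-01 -8.00e-02]
 [ 3.61e+02  1.87e+02  5.92e-01 -6.90e-02]
 [ 3.47e+02  1.92e+02  5.81e-01 -3.90e-02]
 [ 2.59e+02  2.23e+02  5.13e-01  1.44e-01]
 [ 2.56e+02  2.24e+02  5.11e-01  1.50e-01]
 [ 2.52e+02  2.25e+02  5.09e-01  1.58e-01]
 [ 2.49e+02  2.25e+02  5.09e-01  1.64e-01]
 [ 2.44e+02  2.13e+02  5.34e-01  1.76e-01]
 [ 2.41e+02  2.04e+02  5.53e-01  1.83e-01]
 [ 2.34e+02  1.82e+02  6.00e-01  2.01e-01]
 [ 2.31e+02  1.71e+02  6.25e-01  2.09e-01]
 [ 2.92e+02  1.49e+02  6.75e-01  7.90e-02]
 [ 3.36e+02  1.34e+02  7.10e-01 -1.60e-02]
 [ 3.42e+02  1.32e+02  7.15e-01 -2.90e-02]
 [ 3.46e+02  1.31e+02  7.18e-01 -3.80e-02]
 [ 3.48e+02  1.31e+02  7.18e-01 -4.20e-02]
 [ 3.50e+02  1.33e+02  7.13e-01 -4.60e-02]
 [ 3.56e+02  1.48e+02  6.79e-01 -5.90e-02]
 [ 3.69e+02  1.81e+02  6.06e-01 -8.60e-02]]
(315, 153, 32, 25)
tum/jar/box [[ 0.49677839 -0.08380656  0.1       ]] [[0.44376068 0.04619663 0.075     ]] [[0.73556861 0.11124049 0.016     ]]
```

View pics/tc.png

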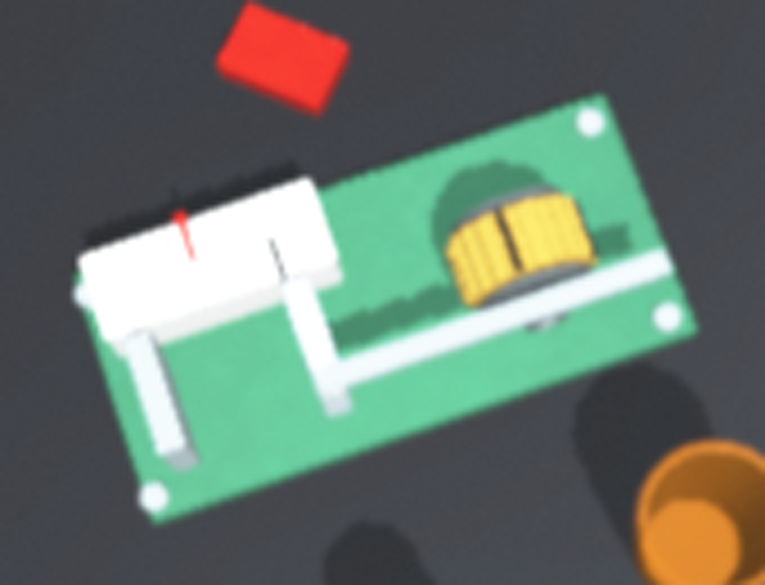

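View pics/sc.png

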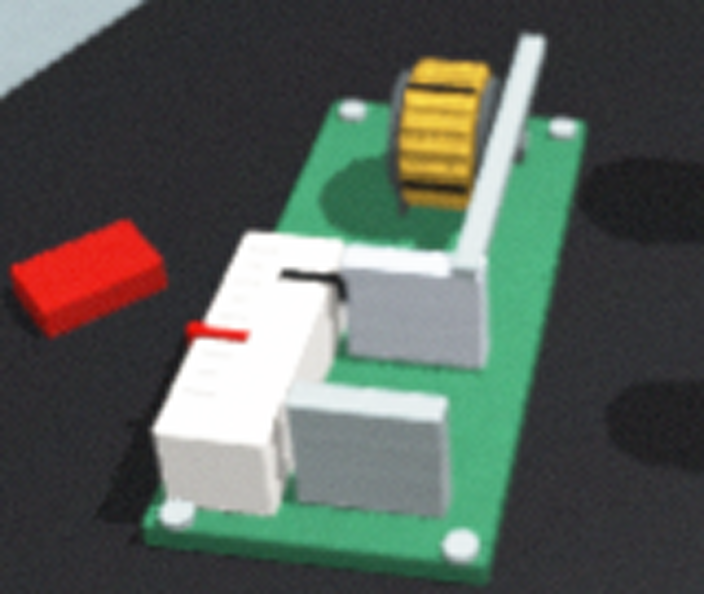

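Both crops show a clear view of the pointer and mark: in the top image the pointer's outer end is at ≈(275,163) and the red mark's centre at ≈(256,162). The wheel is at ≈(331,165), with free space between it and the jaw.

```bash
python3 - <<'E'
from h import *
yaw=np.radians(110.43); X=np.array([np.cos(yaw),np.sin(yaw)]);Y=np.array([-X[1],X[0]])
C=np.array([.6128,.0610]); O=C+.005*X+.010*Y; print("O",O)
def g(P): d=np.atleast_2d(P)[:,:2]-O; return (np.c_[d@X,d@Y]*1000).round(1)
def w(x,y,z): return np.r_[O+x*X+y*Y,z]
T=lambda x,y:[215+x/4.5,110+y/4.5]; S=lambda x,y:[190+x/4.4,180+y/4.4]
print("top ptr end,ptr in,red out,red in",g(plane("top",[T(271,240),T(283,276),T(180,214),T(191,257)],.054)))
print("side ptr end,in, red out,in",g(plane("side",[S(283,273),S(338,280),S(190,329),S(246,336)],.054)))
print("rack rear top/side",g(plane("top",[T(668,260)],.066)),g(plane("side",[S(533,38)],.066)))
print("plate corners top",g(plane("top",[T(605,95),T(697,330),T(155,523)],.012)))
print("plate corners side",g(plane("side",[S(332,103),S(587,123),S(488,568),S(145,528)],.012)))
# wheel outline check
a=np.linspace(0,2*np.pi,73)
P=[w(-.07+.032*np.cos(t),s*.015,.048+.032*np.sin(t)) for t in a for s in(-1,1)]
for n in("top","side"):
    im=cv2.imread(f"pics/{n}0.png");hs=cv2.cvtColor(im,cv2.COLOR_BGR2HSV);m=cv2.inRange(hs,(18,110,70),(34,255,255))
    q=proj(n,P);lo,hi=q.min(0)-8,q.max(0)+8; k=np.zeros_like(m);k[int(lo[1]):int(hi[1]),int(lo[0]):int(hi[0])]=1
    m=m*k; print(n,"pred",lo+8,hi-8,"seen",cv2.boundingRect(m))
t=[-np.degrees(yaw)]
for y in(110.43,-69.57,20.43,-159.57):
    print(y,robot.ik(w(-.03,-.003,.16),[180,0,y]))
print(robot.observe()["q"])
E
```

```text
O [0.60168369 0.06219487]
top ptr end,ptr in,red out,red in [[ 34.3 -42.8]
 [ 34.6 -24.9]
 [ 69.4 -68.6]
 [ 70.9 -47.6]]
side ptr end,in, red out,in [[ 36.9 -42. ]
 [ 37.8 -20. ]
 [ 72.4 -67.1]
 [ 73.  -45.5]]
rack rear top/side [[-128.9   29.7]] [[-125.4   30.1]]
plate corners top [[-141.   -71.1]
 [-140.2   53.5]
 [ 128.    54.3]]
plate corners side [[-135.9  -71.9]
 [-137.4   54.3]
 [ 130.6   54.4]
 [ 130.9  -69.2]]
top pred [313.30733746 152.84437403] [347.74239551 179.5960514 ] seen (314, 153, 33, 25)
side pred [279.93743885 193.37307595] [301.95057006 227.68665401] seen (280, 193, 22, 35)
110.43 [-8.87641383 10.03608114 -4.99711922 74.96679964  0.         60.69358617]
-69.57 [  -8.87641383   10.03608114   -4.99711922   74.96679964    0.
 -119.30641383]
20.43 [ -8.87641383  10.03608114  -4.99711922  74.96679964   0.
 150.69358617]
-159.57 [ -8.87641383  10.03608114  -4.99711922  74.96679964   0.
 -29.30641383]
[5.43908165e+01 5.99756533e+00 5.53216283e+00 8.96041156e+01
 1.60126098e-04 7.75269617e+01]
```

```bash
cat >> h.py <<'E'
yaw=np.radians(110.43); X=np.array([np.cos(yaw),np.sin(yaw)]);Y=np.array([-X[1],X[0]]); O=np.array([.60168,.06219])
ROT=[180,0,110.43]; HW=.011; YO=-.003
def tcp(cx,cz): # corner (trailing bottom edge) relative to axle -> TCP
    return np.r_[O+(-.07+cx+HW)*X+YO*Y, .048+cz+robot.tip_reach]
def corner():
    p=np.array(robot.observe()["tool_pos"]); return ((p[:2]-O)@X+.07-HW)*1000,(p[2]-.048-robot.tip_reach)*1000
def g(P): d=np.atleast_2d(P)[:,:2]-O; return np.c_[d@X,d@Y]*1000
E
python3 - <<'E'
from h import *
robot.set_gripper(0)
robot.move_pose(tcp(.046,.10),ROT); print(robot.observe()["time"],robot.observe()["ft_force"])
robot.line_to(tcp(.046,.0),vel=.15)
print(corner(),robot.observe()["ft_force"],robot.observe()["gripper_width"])
cv2.imwrite("pics/s1.png",cv2.resize(robot.grab_frame("side")[120:300,180:400],None,fx=3.3,fy=3.3,interpolation=cv2.INTER_CUBIC))
print(robot.line_to(tcp(.027,.0),vel=.015,guard=2.5),corner(),robot.observe()["ft_force"])
robot.line_to(tcp(.044,.0),vel=.1); print(robot.observe()["time"])
E
```

```text
3.1167 [0.41061099 0.60672741 0.83328344]
(np.float64(45.8519079364402), np.float64(1.056603883821214)) [-0.30827974 -0.14147439  0.40792725] 0.00019616468228759545
True (np.float64(30.645077073959445), np.float64(-0.5483488820925836)) [-0.42565287  1.37128998 -0.11278945]
5.2333
```

View pics/s1.png

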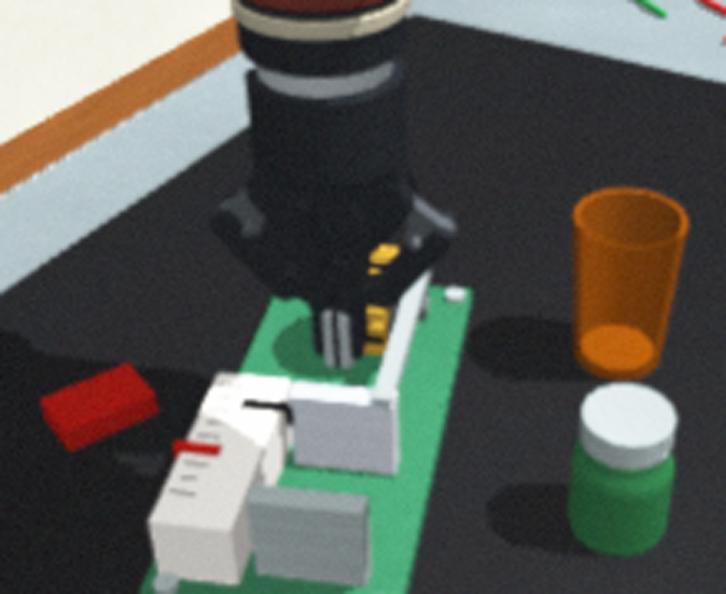

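The finger hangs beside the wheel, clear of the rack bar; the pointer is at crop (265,405) and the red mark at (197,448). The rim touch came at 30.6 mm, which agrees with the camera. Next is one stroke down the +x side of the rim.

```bash
cat >> h.py <<'E'
def stroke(a0=30,a1=95,r=.0305,guard=15,vel=.06):
    P=lambda a,r: tcp(r*np.sin(np.radians(a)),r*np.cos(np.radians(a)))
    robot.line_to(tcp(.044,.040),vel=.2); robot.line_to(P(a0,.039),vel=.2)
    for a in [a0]+list(np.arange(a0+16,a1,16))+[a1]:
        if robot.line_to(P(a,r),vel=vel,guard=guard): print("guard at",a,corner(),robot.observe()["ft_force"]); break
    robot.line_to(tcp(.044,robot.observe()["tool_pos"][2]-.048-robot.tip_reach),vel=.1)
def gap():
    """red mark minus pointer along gauge x (mm), from side view: scan the scale bar top at fixed gauge y"""
    out=[]
    for n in ("side","top"):
        im=robot.grab_frame(n).astype(int)
        G=np.arange(20,95,.25)
        def prof(ys,f):
            v=[]
            for y in ys:
                P=np.c_[O+np.outer(G,X)/1000+y/1000*Y,np.full(len(G),.054)]; q=proj(n,P).astype(np.float32)
                v.append(f(cv2.remap(im.astype(np.float32),q[:,:1],q[:,1:],cv2.INTER_LINEAR)[:,0]))
            v=np.mean(v,0); return v
        pt=prof(np.arange(-40,-29,1.5),lambda c:255-c.max(1)); rd=prof(np.arange(-62,-50,1.5),lambda c:c[:,2]-c[:,:2].max(1))
        def peak(v):
            k=v.argmax(); s=np.abs(G-G[k])<4; w=np.clip(v[s]-v.max()*.4,0,None); return (G[s]*w).sum()/w.sum(),v.max()
        a,b=peak(pt),peak(rd); out.append((n,round(a[0],2),round(a[1]),round(b[0],2),round(b[1]),"gap",round(b[0]-a[0],2)))
    return out
E
python3 - <<'E'
from h import *
print(gap()); stroke(); print(robot.observe()["time"]); print(gap())
E
```

```text
[('side', np.float64(36.43), 183, np.float64(72.03), 141, 'gap', np.float64(35.59)), ('top', np.float64(92.88), 85, np.float64(41.5), 77, 'gap', np.float64(-51.39))]
7.95
[('side', np.float64(37.53), 184, np.float64(72.06), 141, 'gap', np.float64(34.53)), ('top', np.float64(92.88), 85, np.float64(35.5), 77, 'gap', np.float64(-57.38))]
```

```bash
python3 - <<'E'
from h import *
stroke(r=.0283); print(gap()[0]); stroke(a0=40,r=.027,guard=20); print(gap()[0],robot.observe()["time"],corner())
E
```

```text
guard at 30 (np.float64(15.422128263773834), np.float64(24.23380801477519)) [-1.90255548  5.05949515  7.34916359]
('side', np.float64(38.04), 180, np.float64(72.05), 139, 'gap', np.float64(34.01))
guard at 40 (np.float64(19.212384135791005), np.float64(21.18546527404826)) [-2.39560792  7.15549141  5.33034958]
('side', np.float64(38.71), 184, np.float64(72.04), 141, 'gap', np.float64(33.33)) 10.775 (np.float64(44.007806424516474), np.float64(21.107344756730026))
```

```bash
cat >> h.py <<'E'
def stroke2(a0=30,a1=90,r=.029,guard=30,vel=.06,step=12):
    P=lambda a,r: tcp(r*np.sin(np.radians(a)),r*np.cos(np.radians(a)))
    robot.line_to(tcp(.044,.040),vel=.2); robot.line_to(P(a0,.037),vel=.2)
    for a in [a0]+list(np.arange(a0+step,a1+1,step)):
        hit=robot.line_to(P(a,r),vel=vel,guard=guard); c=corner(); f=robot.observe()["ft_force"]
        print(a,"r %.1f th %.0f"%(np.hypot(*c),np.degrees(np.arctan2(*c))),"F x %.1f z %.1f"%(f[:2]@X,f[2]))
        if hit: print("guard"); break
    robot.line_to(tcp(.044,robot.observe()["tool_pos"][2]-.048-robot.tip_reach),vel=.1)
E
python3 - <<'E'
from h import *
stroke2(); print(gap()[0],robot.observe()["time"])
E
```

```text
30 r 28.6 th 31 F x -0.4 z -0.2
42 r 29.3 th 43 F x 0.8 z 0.6
54 r 29.1 th 55 F x 0.4 z -0.3
66 r 29.1 th 67 F x 0.8 z -0.3
78 r 29.2 th 79 F x 1.3 z 0.2
90 r 29.2 th 91 F x 1.7 z 0.9
('side', np.float64(43.36), 185, np.float64(72.03), 141, 'gap', np.float64(28.67)) 13.2417
```

```bash
python3 - <<'E'
from h import *
stroke2(a0=30,r=.0281,vel=.07,a1=90); print(gap()[0],robot.observe()["time"])
E
```

```text
30 r 29.0 th 32 F x 7.6 z 7.2
42 r 28.7 th 44 F x 6.5 z 3.7
54 r 28.5 th 56 F x 5.8 z 2.1
66 r 28.6 th 68 F x 4.4 z 0.6
78 r 28.5 th 80 F x 3.6 z 0.2
90 r 28.9 th 91 F x 6.7 z -0.5
('side', np.float64(53.16), 193, np.float64(72.03), 142, 'gap', np.float64(18.87)) 15.8083
```

```bash
python3 - <<'E'
from h import *
stroke2(a0=30,r=.0281,vel=.07,a1=90); g1=gap()[0]; print(g1)
if 4<g1[-1]<14:
    a1=min(90,30+np.degrees((g1[-1]-2)/10)); stroke2(a0=30,r=.0281,vel=.07,a1=a1,step=(a1-30)/3.001); print(gap()[0],robot.observe()["time"])
E
```

```text
30 r 28.8 th 32 F x 7.2 z 6.5
42 r 28.6 th 44 F x 5.2 z 3.3
54 r 28.3 th 55 F x 5.1 z 1.2
66 r 28.0 th 67 F x 3.2 z 0.7
78 r 27.9 th 79 F x 2.7 z -1.1
90 r 29.1 th 91 F x 7.3 z 0.4
('side', np.float64(62.74), 203, np.float64(72.03), 141, 'gap', np.float64(9.29))
30 r 28.7 th 32 F x 5.4 z 4.4
43.918235010009 r 28.4 th 46 F x 4.0 z 2.3
57.836470020018 r 28.1 th 59 F x 3.9 z 0.3
71.754705030027 r 27.9 th 73 F x 0.6 z -0.2
('side', np.float64(69.05), 207, np.float64(72.03), 140, 'gap', np.float64(2.99)) 20.4583
```

```bash
python3 - <<'E'
from h import *
stroke2(a0=36,r=.0281,vel=.05,a1=54,step=9); print(gap()[0],robot.observe()["time"])
f=robot.grab_frame("side");cv2.imwrite("pics/s2.png",cv2.resize(f[200:300,200:320],None,fx=5.5,fy=5.5,interpolation=cv2.INTER_CUBIC))
E
```

```text
36 r 28.8 th 38 F x 5.3 z 5.5
45 r 28.6 th 46 F x 6.5 z 2.3
54 r 28.5 th 55 F x 5.7 z 2.2
('side', np.float64(71.95), 208, np.float64(72.04), 140, 'gap', np.float64(0.09)) 22.3333
```

View pics/s2.png

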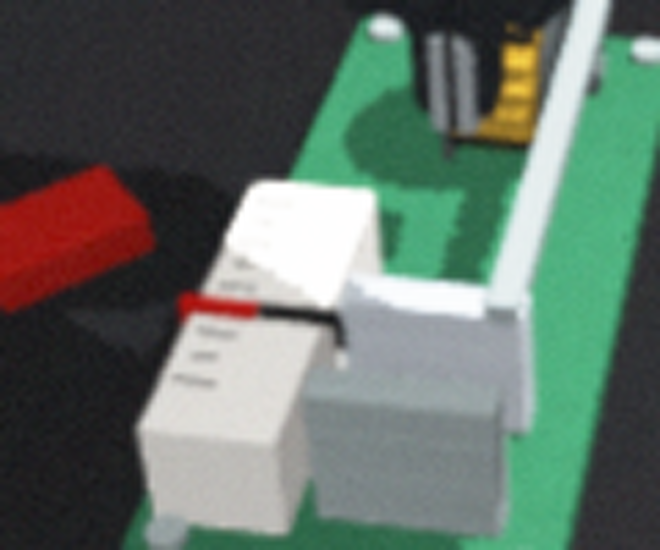

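The pointer and the red mark now form one straight line: red from crop (180,303) to (255,310), black on to (335,320). I'll back the hand off and check once more from both cameras.

```bash
python3 - <<'E'
from h import *
robot.line_to(tcp(.048,.13),vel=.15)
robot.move_pose([.236,.552,.304],[180,0,156.9]); robot.pause(.5)
r=gap(); print(r,robot.observe()["time"])
if abs(r[0][-1])<1: robot.job_done(); print("handed in")
E
```

```text
[('side', np.float64(72.12), 186, np.float64(72.02), 177, 'gap', np.float64(-0.1)), ('top', np.float64(71.0), 66, np.float64(70.77), 69, 'gap', np.float64(-0.23))] 26.125
the job is handed in; nothing more can be done
handed in
```

I rolled the thumbwheel until the pointer sat within about 0.2 mm of the red mark in both camera views, moved the hand clear of everything, and handed the job in at about 26 s.

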